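Drive the seized pin out of an extractor bearing plate

ROBOT

A 7-joint arm with a two-finger parallel gripper is mounted at the origin on a cart in front of the work surface, level with it; the furniture and walls round the work are solid. World frame = base frame: x ahead of the robot, y to its left, z up, the work surface at z = 0. Lengths are in mm, angles in rad, forces in N, time in s.
With the tool pointing down it reaches from about 400 to 925 mm from the base axis. Payload 5.6 kg.
Tool frame: the origin (TCP) lies midway between the tips of the shut fingers; the grasp point (between the pads) lies 19 mm behind it; z points along the fingers, y is the line along which they close (so a half turn about z gives the same grasp; the last joint's range is limited). The gripper opens to 85 mm and grips with 20 to 120 N. Pads are 22 mm wide; open, the fingers measure 114 mm over their backs; the gripper's body (76 mm by 85 mm) begins 54 mm behind the grasp point. The pads swing forward as they close: fully open they stand 13 mm farther back than shut.
Start: joints at [1.06, 0.468, -0.012, 1.603, 0.006, 1.071, -0.056], TCP at [293.063, -580.192, 231.29] pointing down, gripper open.
Joint ranges: [-2.53, 2.53], [-0.31, 2.02], [-1.57, 1.55], [0.28, 2.44], [-1.29, 4.43], [0.15, 1.84], [-2.92, 2.92]. Speed limits (rad/s): [2.57, 2.57, 3.14, 3.14, 3.14, 3.14, 3.14].

INTERFACE

Orientations are given as [roll, pitch, yaw] about the fixed x, y, z axes, in that order (R = Rz(yaw) Ry(pitch) Rx(roll)).
In Python, from station import robot gives the robot as it stands. The module is installed in compiled form; this text tells all that it offers.
- The arm moves only by the shell command python3 -m inch 'ROWS' [OPENING]. ROWS is JSON, a list of rows, each an object with "delta_pos": the shift along the tool's x, y, z in mm, a list of three; "turn": the turn about the tool's z in units of 5 degrees (1.0 is 5 degrees). In form: [{"delta_pos": [dx, dy, dz], "turn": turn}, ...]. A call has 1 to 20 rows; each row is the pose to reach, as a shift and turn from the pose commanded when the call began, along the tool's axes at that moment; what a row does not reach only later rows make up. A row lasts 1/8 s, in which the tool goes at most 62.5 mm and 10.7 degrees, less where a joint would pass 70% of its speed; a pose out of reach is approached as far as the arm can. A call with a gripper value outside its range is refused whole. OPENING is the closure, from 0 (fully open) to 1 (shut), set as the call begins (- or left out, the last holds). The fingers move at their own pace and stop on an object; the grip force is fixed at half the most. Time passes only in rows, so rows that repeat a pose let the fingers close. It gives the time, the measured TCP pose, the force, the opening and the grip force at its end, in the units of the state.
- robot.get_obs(): the state, without advancing time (a new reading comes with each control period).
- robot.grab_frame(name): name is "scene" or "top" or "wrist"; returns a dict with "image" (480x640x3 uint8, red, green, blue), "mtx" (3x3 intrinsics, pixels), "R" (3x3) and "t" (3): a world point X has camera coordinates R X + t. Camera axes: x right, y down, z forward; pixel columns grow to the right and rows downward; lengths in mm; the calibration is good to about 2 mm. A picture is of the moment at which its call begins. There is no depth.
- robot.sign_off(): hands the job in; it is judged then, once.
Trained networks look in a picture, given as the dict that the camera call returned (one of the last four; its "shot" number tells which), for a name from the list of things; names that differ only in an ending like _2 or _b are one class to them, and where a whole thing is asked for, a point or a joint stands for the part that bears it (a point fixed in the world has none). Each returns a list of dicts, best first, with "score" (0 to 1); they miss things now and then, are a little off and sometimes report something else, mostly with a low value. They report only what shows in the picture. A call takes as long as a camera call. They do not tell look-alikes from the thing itself.
- robot.boxes_of(picture, query): "extent" ([left, top, right, bottom] in pixels, round what is visible of it).
The state is a dict: "time_s": time; "q": joint angles; "qd": joint speeds; "joint_efforts": joint torques, N m; "tool_pos": TCP position; "orientation": TCP orientation; "force": force on the tool from outside, world axes, zero at the start; "wrist_torque": the same for the moment, N m; "finger_gap": finger opening in mm; "grasp_force": force on a finger pad.
Only numpy, scipy, OpenCV 4.12 (cv2) and the standard library are available. Lean on these libraries where they do the work, as an engineer would, in place of code of your own. Each camera call takes 0.05 s, during which the arm holds its last target. There are 200 camera calls.

TASK

Take the red-handled drift out of its wooden holder, feel for the bore in the bearing plate on the blue stand, and gently push the stuck brass pin down through the bore until it is out of the underside and stands on the tray floor of the stand. Never lean hard on the plate, leave the other things on the bench alone, and put the drift back upright in its holder, fully home.

Things in the scene. Friction and masses are not known exactly. Their poses are not given: they have to be found in the camera images.
- stand_mid (a point): Point over the middle of the blue steel drive-out stand (fixed, 140 x 124 mm, rails 62 mm high), 90 mm above the work surface, level with the bearing plate's top face. x runs along the stand's channel, z up. Where the plate is clamped along the channel is not measured: its bore lies anywhere from x = -16 to +16 mm of this point, always at y = 0 (within 1 mm).
- stand_bed (a point): Point 40 mm below stand_mid, level with the plate's underside. Plate: bare aluminium, 80 mm along x, 98 along y, 40 thick; one vertical through bore at its centre, 18 mm diameter, mouth chamfered 2 mm. It cannot slide, but rubber under it lets it sink 1 mm per 3 N (past the first 3 to 4 N). Over 25 N between drift and stand or plate spoils it. Tray floor 42 mm below this point.
- pin (a joint): Brass pin, 17 mm diameter, 36 mm long, stuck with propolis in the plate's bore: how far it has gone down, in m. At 0 its top is 4 mm below the plate's top face (it starts at 0 to 0.006); at 0.036 it is just out of the underside; at 0.042 it stands on the tray floor, the end. Only pushing moves it; it resists with about 8 N plus 0.15 N per mm/s, and stays where it is left.
- drift_grip (a point): Middle of the drift's handle: square, red, 22 x 22 mm, 45 mm tall, x and y square to its flats, z up along it. Below it a steel collar, 30 mm diameter, 5 thick (underside 27.5 mm below the point), and a round steel shank, 14 mm diameter, 65 long, tip chamfered to 10 mm over the last 4 mm. 0.2 kg, loose, starts upright in the holder.
- drift_tip (a point): End of the drift's tip, on its axis, 92.5 mm below the middle of the handle.
- holder_hole0 (a point): Wooden holder block, fixed, 76 x 76 x 72 mm, with one vertical through hole of 18 mm diameter with a 3 mm chamfer. The point is the centre of the hole's mouth, at the block's top face. When the drift is home its collar rests on this face.
- carton: White cardboard carton 63 x 100 x 41 mm, loose bystander; origin at the middle of its underside.
- honey_jar: Honey jar with a black lid, 62 mm diameter, 71 mm tall, loose bystander; origin at the middle of its underside.
- hive_tool: Yellow flat hive tool 44 x 236 x 23 mm, long along its y, loose bystander; origin at the middle of its underside.
- tub: Clear white plastic tub, 70 mm diameter, 82 mm tall, loose bystander; origin at the middle of its underside.
There are look-alikes about, which are no part of the job. Of the things that look like the part that bears drift_grip, the middle-sized one is meant.

How it is judged (in metres and radians):
On the way, in this order (a step that is already met when the one before it is completed fails the run):
1. the drift's tip is in the bore, more than 12 mm below the plate's top face (z of drift_tip in the frame of stand_mid below -0.012 m and x of drift_tip in the frame of stand_mid between -0.021 and 0.021 m and y of drift_tip in the frame of stand_mid between -0.005 and 0.005 m), for 0.05 s.
2. the drift, through the bore, has pushed the pin out of the underside (joint over 0.038) (z of drift_tip in the frame of stand_mid below -0.038 m and x of drift_tip in the frame of stand_mid between -0.021 and 0.021 m and y of drift_tip in the frame of stand_mid between -0.005 and 0.005 m and value of joint pin above 0.038 m), for 0.05 s.
At the end, for the whole second after the job is handed in: The brass pin is out of the plate's underside and down on the tray floor (joint over 0.038); the drift stands upright in the holder's hole (within 0.1 rad of vertical, tip within 6 mm of the hole's axis) with its collar home on the block to 3.5 mm, released and at rest (value of joint pin above 0.038 m and horizontal distance between drift_tip and holder_hole0 below 0.006 m and angle between drift_grip's own z axis and vertical below 0.1 rad and z of drift_grip in the frame of holder_hole0 below 0.031 m and linear speed of drift below 0.02 m/s); the robot touches nothing.
It fails at once if the drift presses on the plate, pin or stand with more than 25 N (contact force between drift and stand above 25 N).
It fails at once if a bystander is moved by more than 20 mm (distance of any of carton, honey_jar, hive_tool, tub from where it was at the start of the episode above 0.02 m).
It also fails if it takes over 67 s, if anything falls off the work surface, if the arm or the gripper's body presses on something with over 40 N, if the wrist force passes 120 N, or if a joint passes its speed limit or range.

## Working session

There is one attempt and no reset: what is moved stays moved. The work goes in short steps, Python scripts to look and compute and a shell command to move; the robot and the scene stay as the last step left them, time stands still between calls to the robot, and variables do not carry over. Pictures are saved under pics/ and viewed, at most 13 in all, crops included, and the job is handed in when it is done.

```bash
mkdir -p pics; cat > h.py <<'E'
import numpy as np, cv2
from station import robot
def ray(f,u,v):
    d=np.linalg.inv(f["mtx"])@np.array([u,v,1.0]); R=np.array(f["R"]); 
    return -R.T@np.array(f["t"]), R.T@d
def at_z(f,u,v,z):
    c,d=ray(f,u,v); return (c+d*(z-c[2])/d[2])
def proj(f,X):
    p=f["mtx"]@(np.array(f["R"])@np.array(X,float)+np.array(f["t"])); return p[:2]/p[2]
def save(f,n,crop=None,s=1):
    im=f["image"][:,:,::-1]
    if crop: l,t,r,b=crop; im=im[t:b,l:r]
    cv2.imwrite("pics/"+n,cv2.resize(im,None,fx=s,fy=s,interpolation=cv2.INTER_CUBIC))
def say(o): print({k:np.round(o[k],3) for k in("time_s","q","tool_pos","orientation","force","finger_gap")})
E
python3 - <<'E'
from h import *
say(robot.get_obs())
fs={n:robot.grab_frame(n) for n in("scene","top")}
for n,f in fs.items():
    print(n,np.round(f["mtx"],1).tolist(),"cam",np.round(-np.array(f["R"]).T@f["t"]))
    for q in("drift_grip","stand_mid","holder_hole0","pin","carton","honey_jar","hive_tool","tub"):
        try:
            print(n,q,[(np.round(b["extent"]).astype(int).tolist(),round(b["score"],2)) for b in robot.boxes_of(f,q)][:5])
        except Exception as e: print(q,e)
im=np.vstack([cv2.resize(fs[n]["image"],(400,300)) for n in fs])
save(fs["top"],"top.png"); save(fs["scene"],"scene.png")
E
```

```text
{'time_s': np.float64(0.0), 'q': array([ 1.06 ,  0.468, -0.012,  1.604,  0.006,  1.071, -0.056]), 'tool_pos': array([ 292.773, -579.704,  230.333]), 'orientation': array([-3.14 ,  0.   ,  0.468]), 'force': array([-0.516, -0.612, -0.253]), 'finger_gap': np.float64(85.328)}
scene [[550.4, 0.0, 322.0], [0.0, 550.4, 242.7], [0.0, 0.0, 1.0]] cam [-144.  622.  720.]
scene drift_grip [([260, 288, 277, 316], 0.92), ([222, 333, 233, 368], 0.81), ([268, 224, 290, 290], 0.55)]
scene stand_mid [([312, 229, 393, 300], 0.97), ([260, 287, 278, 316], 0.73)]
scene holder_hole0 [([242, 294, 296, 359], 0.91)]
scene pin []
scene carton [([252, 238, 304, 276], 0.57)]
scene honey_jar [([210, 250, 241, 294], 0.83), ([396, 214, 468, 267], 0.25)]
scene hive_tool [([400, 212, 466, 267], 0.63), ([252, 232, 304, 276], 0.44), ([314, 228, 395, 297], 0.26)]
scene tub [([368, 197, 400, 240], 0.92)]
top [[541.6, 0.0, 321.2], [0.0, 541.6, 248.0], [0.0, 0.0, 1.0]] cam [ 472.  -59. 1328.]
top drift_grip [([269, 237, 290, 256], 0.82), ([226, 281, 240, 296], 0.7)]
top stand_mid [([315, 239, 382, 309], 0.62)]
top holder_hole0 [([213, 263, 256, 308], 0.73), ([228, 280, 238, 295], 0.49)]
top pin [([345, 270, 351, 278], 0.47)]
top carton [([295, 196, 338, 222], 0.63)]
top honey_jar [([239, 191, 271, 222], 0.58)]
top hive_tool []
top tub [([408, 232, 440, 264], 0.91)]
```

View pics/top.png

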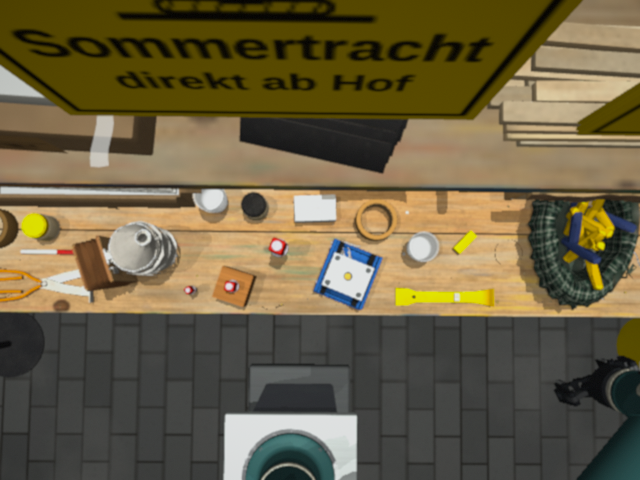

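View pics/scene.png

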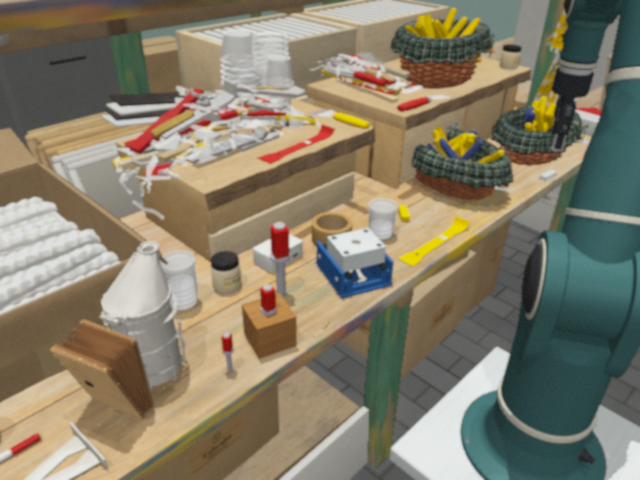

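The top view shows three red-handled look-alikes. The large one is at (278,246), standing on the bench. The middle-sized one is at (231,287), in the wooden block. The small one is at (190,290). The middle-sized one in the holder is the one meant. The stand is at (348,275), with the brass pin showing in the bore; the hive tool is at (445,297) and the tub at (422,247).

```bash
python3 - <<'E'
from h import *
f=robot.grab_frame("top")
hsv=cv2.cvtColor(f["image"],cv2.COLOR_RGB2HSV)
def rect(m,box):
    z=np.zeros_like(m); l,t,r,b=box; z[t:b,l:r]=m[t:b,l:r]
    cs=cv2.findContours(z,cv2.RETR_EXTERNAL,cv2.CHAIN_APPROX_NONE)[0]; c=max(cs,key=cv2.contourArea); return cv2.minAreaRect(c)
H,S,V=hsv[...,0],hsv[...,1],hsv[...,2]
red=(((H<8)|(H>172))&(S>140)&(V>60)).astype(np.uint8)
blue=((H>100)&(H<125)&(S>120)).astype(np.uint8)
wood=((S>110)&(V<175)).astype(np.uint8)
for n,m,b,z in(("drift",red,(222,275,245,300),120),("big",red,(265,232,295,262),150),("small",red,(180,280,200,300),70),("stand",blue,(310,235,388,312),62),("holder",wood,(210,262,258,310),72)):
    r=rect(m,b); c=r[0]; P=cv2.boxPoints(r); W=np.array([at_z(f,*p,z) for p in P]); e=np.diff(W,axis=0)
    print(n,np.round(r[0],1),np.round(at_z(f,*c,z)),[ (round(float(np.hypot(*v[:2]))),round(float(np.degrees(np.arctan2(v[1],v[0])))%90,1)) for v in e[:2]])
print("pin",at_z(f,348,275.5,85))
save(f,"crop.png",(170,220,450,320),2.8)
E
```

```text
drift [232.2 287.1] [457. 130. 120.] [(22, 72.6), (12, 72.2)]
big [276.8 245.9] [548.  29. 150.] [(30, 69.1), (32, 68.8)]
small [189.6 290. ] [449. 235.  70.] [(18, 75.4), (12, 74.7)]
stand [347.3 274.2] [ 489. -129.   62.] [(131, 68.3), (120, 68.3)]
holder [245.3 281.9] [469. 107.  72.] [(66, 21.2), (104, 21.5)]
pin [ 485.84382076 -129.72802526   85.        ]
```

View pics/crop.png

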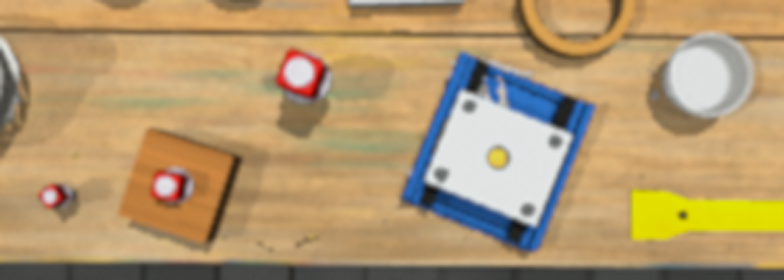

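The crop shows the middle-sized red drift in the block at crop (172,186), and the brass pin in the plate's bore at crop (498,157). I'll go above the stand first, then the holder, looking with the wrist camera at each.

```bash
python3 -m inch '[{"delta_pos":[375,-315,0],"turn":-8.3},{"delta_pos":[375,-315,0],"turn":-8.3},{"delta_pos":[375,-315,0],"turn":-8.3},{"delta_pos":[375,-315,0],"turn":-8.3},{"delta_pos":[375,-315,0],"turn":-8.3},{"delta_pos":[375,-315,0],"turn":-8.3},{"delta_pos":[375,-315,0],"turn":-8.3},{"delta_pos":[375,-315,0],"turn":-8.3},{"delta_pos":[375,-315,0],"turn":-8.3},{"delta_pos":[375,-315,0],"turn":-8.3},{"delta_pos":[375,-315,0],"turn":-8.3}]' 0
python3 - <<'E'
from h import *
say(robot.get_obs())
f=robot.grab_frame("wrist"); print("cam",np.round(-np.array(f["R"]).T@f["t"]),np.round(f["R"],2).tolist())
for q in("stand_mid","pin"):
    for b in robot.boxes_of(f,q)[:2]:
        e=b["extent"]; print(q,np.round(e),round(b["score"],2),at_z(f,(e[0]+e[2])/2,(e[1]+e[3])/2,85))
save(f,"w1.png")
E
```

```text
time_s: 2.33
tool_pos: [485.2, -131.6, 231.2]
orientation: [-3.141, 0.001, 1.189]
force: [-0.2, -0.5, -0.1]
finger_gap: 85.5
grasp_force: 0.0
{'time_s': np.float64(2.325), 'q': array([ 0.536,  0.252, -0.391,  1.937,  0.116,  0.975, -0.29 ]), 'tool_pos': array([ 485.22 , -131.633,  231.183]), 'orientation': array([-3.141e+00,  1.000e-03,  1.189e+00]), 'force': array([-0.201, -0.468, -0.093]), 'finger_gap': np.float64(85.51)}
cam [514. -58. 375.] [[0.93, -0.37, 0.0], [-0.35, -0.88, 0.31], [-0.11, -0.29, -0.95]]
stand_mid [235. 135. 404. 284.] 0.72 [ 492.63638199 -123.03163611   85.        ]
pin [303. 211. 323. 232.] 0.57 [ 484.29706907 -130.35137016   85.        ]
```

View pics/w1.png

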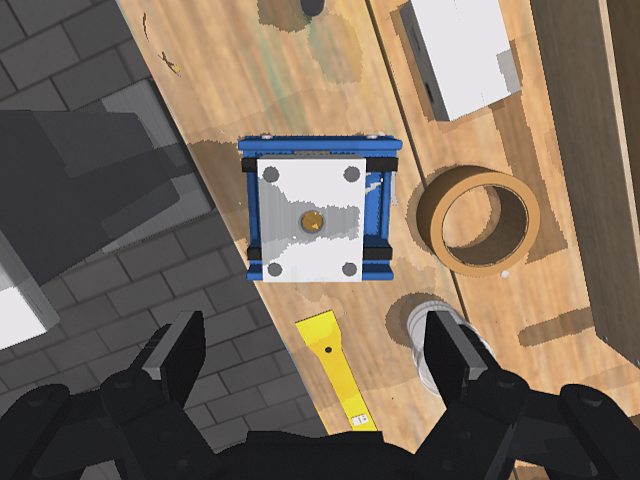

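The wrist view shows the white plate at (258-365, 158-282) with the brass pin in the bore at (312,222), and the tub and hive tool well below it. Next is the holder.

```bash
python3 -m inch '[{"delta_pos":[233,-124,0],"turn":-1},{"delta_pos":[233,-124,0],"turn":-1},{"delta_pos":[233,-124,0],"turn":-1},{"delta_pos":[233,-124,0],"turn":-1},{"delta_pos":[233,-124,0],"turn":-1},{"delta_pos":[233,-124,0],"turn":-1},{"delta_pos":[233,-124,0],"turn":-1}]' 0
python3 - <<'E'
from h import *
f=robot.grab_frame("wrist"); print("cam",np.round(-np.array(f["R"]).T@f["t"]))
say(robot.get_obs())
for q in("drift_grip","holder_hole0"):
    for b in robot.boxes_of(f,q)[:3]:
        e=b["extent"]; print(q,np.round(e),round(b["score"],2),at_z(f,(e[0]+e[2])/2,(e[1]+e[3])/2,100))
np.save("w2.npy",f,allow_pickle=True)
l,t,r,b=180,100,440,300
save(f,"w2.png",(l,t,r,b),3)
E
```

```text
time_s: 3.35
tool_pos: [457.2, 130.3, 231.1]
orientation: [-3.142, 0.001, 1.276]
force: [1.3, 0.3, 0.9]
finger_gap: 85.4
grasp_force: 0.0
cam [480. 206. 375.]
{'time_s': np.float64(3.4), 'q': array([ 0.162,  0.229, -0.575,  1.987,  0.151,  0.968, -0.783]), 'tool_pos': array([457.156, 130.261, 231.076]), 'orientation': array([-3.142e+00,  1.000e-03,  1.276e+00]), 'force': array([-0.638, -0.781, -0.456]), 'finger_gap': np.float64(85.518)}
drift_grip [250.  75. 277. 107.] 0.77 [452.18113391 232.21581368 100.        ]
drift_grip [301. 195. 331. 244.] 0.68 [459.89899312 135.90735129 100.        ]
drift_grip [416. 261. 519. 368.] 0.62 [554.41671147  24.01482963 100.        ]
holder_hole0 [268. 156. 364. 259.] 0.75 [462.69278843 144.75987519 100.        ]
holder_hole0 [297. 195. 334. 244.] 0.44 [459.74273152 136.03553695 100.        ]
```

View pics/w2.png

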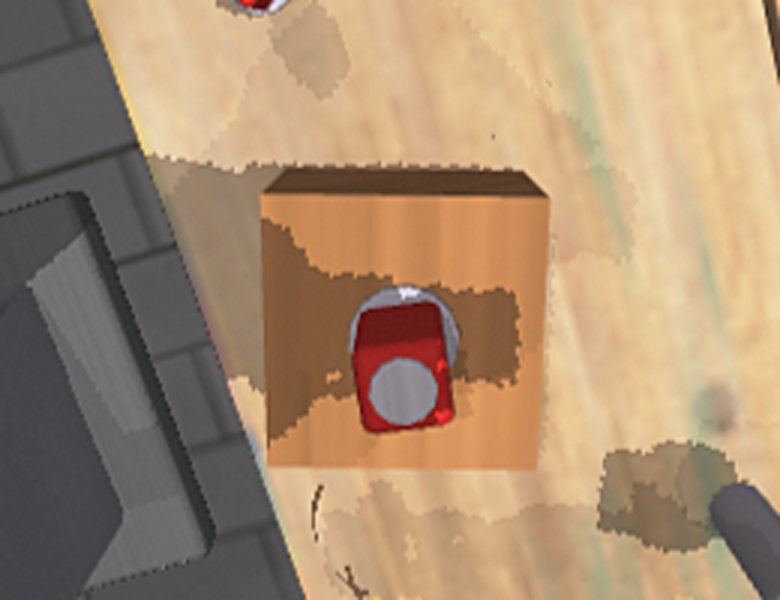

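The crop shows the middle-sized drift in its block. The handle's top face is at about crop (403,392), with its flats turned a few degrees from the block's edges.

```bash
python3 - <<'E'
from h import *
f=np.load("w2.npy",allow_pickle=True).item()
g=lambda x,y,z: at_z(f,180+(x+.5)/3-.5,100+(y+.5)/3-.5,z)
C=np.array([g(*p,72) for p in((262,195),(550,195),(538,470),(268,470))]); print("block",C.mean(0),[ (round(np.linalg.norm(d)),round(np.degrees(np.arctan2(d[1],d[0]))%90,1)) for d in np.diff(C,axis=0)])
T=np.array([g(*p,122) for p in((356,352),(445,345),(455,422),(366,433))]); print("top",T.mean(0),[ (round(np.linalg.norm(d)),round(np.degrees(np.arctan2(d[1],d[0]))%90,1)) for d in np.diff(T,axis=0)])
print("disc",g(403,392,122.5),"collar",g(405,340,77))
E
```

```text
block [458.55133124 135.27729648  72.        ] [(76, np.float64(73.1)), (77, np.float64(72.8)), (76, np.float64(73.1))]
top [458.80848586 135.45006504 122.        ] [(20, np.float64(77.7)), (19, np.float64(80.9)), (21, np.float64(80.5))]
disc [458.05079227 134.94136179 122.5       ] collar [458.86299561 135.81386822  77.        ]
```

```bash
python3 -m inch '[{"delta_pos":[5.2,0,50],"turn":-1.3},{"delta_pos":[5.2,0,90],"turn":-1.3},{"delta_pos":[5.2,0,120],"turn":-1.3},{"delta_pos":[5.2,0,140],"turn":-1.3},{"delta_pos":[5.2,0,146],"turn":-1.3},{"delta_pos":[5.2,0,146],"turn":-1.3}]' 0
python3 -m inch '[{"delta_pos":[0,0,0],"turn":0},{"delta_pos":[0,0,0],"turn":0},{"delta_pos":[0,0,0],"turn":0},{"delta_pos":[0,0,0],"turn":0},{"delta_pos":[0,0,0],"turn":0},{"delta_pos":[0,0,0],"turn":0}]' 1
python3 -m inch '[{"delta_pos":[0,0,-8],"turn":0},{"delta_pos":[0,0,-20],"turn":0},{"delta_pos":[0,0,-40],"turn":0},{"delta_pos":[0,0,-60],"turn":0},{"delta_pos":[0,0,-80],"turn":0},{"delta_pos":[0,0,-100],"turn":0},{"delta_pos":[0,0,-110],"turn":0},{"delta_pos":[0,0,-110],"turn":0}]'
python3 - <<'E'
from h import *
say(robot.get_obs())
f=robot.grab_frame("wrist");g=robot.grab_frame("scene")
np.save("w3.npy",f,allow_pickle=True)
a=cv2.resize(f["image"],(400,300)); b=cv2.resize(g["image"][180:405,180:480],(400,300))
cv2.imwrite("pics/w3.png",np.vstack([a,b])[:,:,::-1])
E
```

```text
time_s: 4.25
tool_pos: [458.4, 137.0, 85.4]
orientation: [-3.142, 0.0, 1.392]
force: [0.4, -0.3, -0.3]
finger_gap: 85.5
grasp_force: 0.0
time_s: 5.0
tool_pos: [458.5, 137.4, 85.7]
orientation: [3.141, 0.0, 1.393]
force: [-0.6, 0.2, 6.0]
finger_gap: 21.3
grasp_force: 58.7
time_s: 6.0
tool_pos: [458.4, 137.4, 195.9]
orientation: [3.14, -0.0, 1.393]
force: [0.2, -0.2, -1.8]
finger_gap: 21.7
grasp_force: 58.7
{'time_s': np.float64(6.0), 'q': array([ 0.152,  0.288, -0.592,  2.016,  0.205,  0.894, -0.728]), 'tool_pos': array([458.442, 137.371, 195.858]), 'orientation': array([ 3.14 , -0.   ,  1.393]), 'force': array([ 0.226, -0.219, -1.765]), 'finger_gap': np.float64(21.693)}
```

View pics/w3.png

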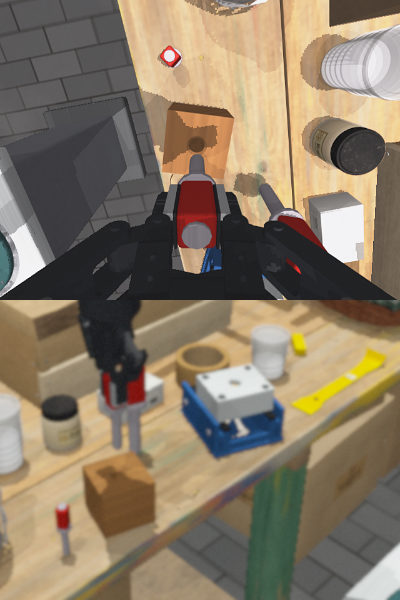

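The drift is out and held upright: its tip is at wrist view (197,157) and the disc on top of the handle is at (196,236). I'll measure its offset from the TCP.

```bash
python3 - <<'E'
from h import *
f=np.load("w3.npy",allow_pickle=True).item()
tcp=np.array([458.44,137.37,195.86])
print("disc",at_z(f,196*1.6,236*1.6,232.7)-tcp)
# predicted pixels of tip and shank edges for drift centred on TCP
for d in (0,-2,-4):
    x=tcp+d*np.array([.177,.984,0]); print(d,"top",proj(f,x+[0,0,36.8]),"tip",proj(f,x+[0,0,-78.7]),"collar",proj(f,x+[0,0,-13.7]))
save(f,"w3c.png",(240,200,400,420),2.7)
E
```

```text
disc [-1.1783032  -3.45373085 36.84      ]
0 top [315.23881498 368.37785126] tip [314.45533918 251.47904706] collar [314.77456519 299.10928513]
-2 top [315.23851677 373.46407243] tip [314.45721382 254.50591762] collar [314.77598114 303.04019345]
-4 top [315.23822143 378.50120168] tip [314.45907875 257.51711022] collar [314.77738718 306.94355901]
```

View pics/w3c.png

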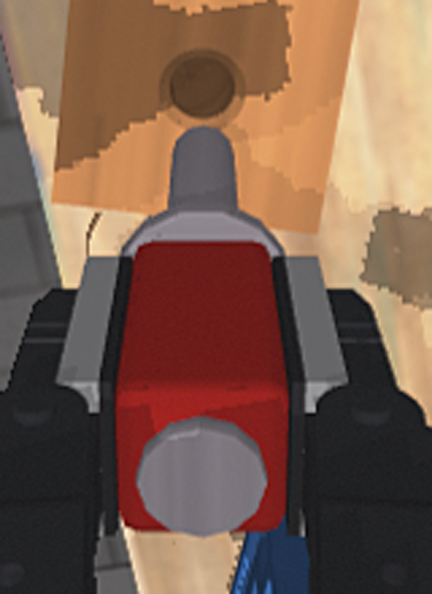

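```bash
python3 -m inch '[{"delta_pos":[-40,13,0],"turn":0},{"delta_pos":[-90,26,0],"turn":0},{"delta_pos":[-140,40,0],"turn":0},{"delta_pos":[-190,55,0],"turn":0},{"delta_pos":[-230,67,0],"turn":0},{"delta_pos":[-250,71,0],"turn":0},{"delta_pos":[-257,72.8,0],"turn":0},{"delta_pos":[-257,72.8,0],"turn":0},{"delta_pos":[-257,72.8,0],"turn":0}]'
python3 - <<'E'
from h import *
f=robot.grab_frame("wrist"); say(robot.get_obs())
np.save("w4.npy",f,allow_pickle=True)
o=robot.get_obs(); t=np.array(o["tool_pos"])
print("tip0",proj(f,t+[0,0,-78.7]))
for b in robot.boxes_of(f,"pin")[:2]:
    e=b["extent"]; print("pin",np.round(e),round(b["score"],2),at_z(f,(e[0]+e[2])/2,(e[1]+e[3])/2,85))
save(f,"w4.png",(200,130,440,310),3.3)
E
```

```text
time_s: 7.22
tool_pos: [484.3, -127.0, 195.1]
orientation: [-3.141, -0.0, 1.395]
force: [-0.8, 0.1, -1.5]
finger_gap: 21.2
grasp_force: 58.8
{'time_s': np.float64(7.275), 'q': array([ 0.579,  0.305, -0.456,  1.973,  0.169,  0.9  , -0.14 ]), 'tool_pos': array([ 484.373, -127.066,  195.19 ]), 'orientation': array([-3.141, -0.   ,  1.395]), 'force': array([ 0.625, -0.555, -1.902]), 'finger_gap': np.float64(21.012)}
tip0 [314.85346296 251.61927849]
pin [302. 232. 326. 251.] 0.57 [ 483.39614817 -130.59139078   85.        ]
```

View pics/w4.png

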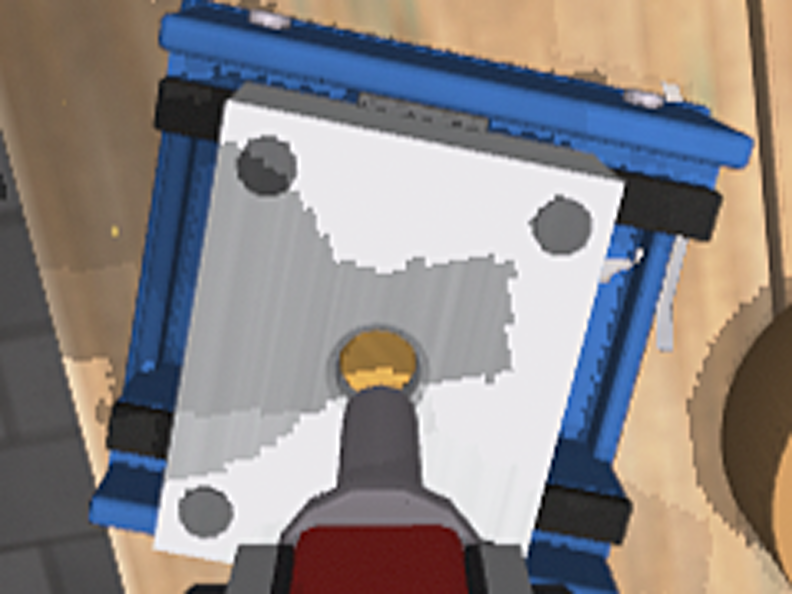

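```bash
python3 - <<'E'
from h import *
f=np.load("w4.npy",allow_pickle=True).item(); t=np.array([484.37,-127.07,195.19])
ex=np.array([np.cos(1.395),np.sin(1.395),0]); ey=np.array([ex[1],-ex[0],0])
a=np.linspace(0,2*np.pi,72)
def sil(d):
    P=[proj(f,t+[0,0,-78.7+h]+ex*(d+r*np.cos(k))+ey*r*np.sin(k)) for r,h in((5,0),(7,4)) for k in a]
    return np.min(P,axis=0)[1]
print("tip top row for d=0,-2,-4:",[round(sil(d),1) for d in(0,-2,-4)],"seen",130+385.5/3.3-.5)
b=at_z(f,200+378.5/3.3-.5,130+367/3.3-.5,90); print("bore",b,"rel tcp tool x,y",(b-t)@ex,(b-t)@ey)
for r in(9,11):
    P=np.array([proj(f,b+ex*r*np.cos(k)+ey*r*np.sin(k)) for k in a]); P=(P-[200,130]+.5)*3.3; print(r,P.min(0),P.max(0))
E
```

```text
tip top row for d=0,-2,-4: [np.float64(242.9), np.float64(246.1), np.float64(249.2)] seen 246.3181818181818
bore [ 483.70650715 -128.44557923   90.        ] rel tcp tool x,y -1.4704179782797884 -0.41268867441591717
9 [335.36992112 325.51593716] [421.63158633 407.57860646]
11 [325.78821366 316.17667656] [431.21366424 416.48124365]
```

```bash
python3 - <<'E'
from h import *
f=np.load("w4.npy",allow_pickle=True).item()
print([(v,f["image"][v,313:317].mean(0).astype(int).tolist()) for v in range(224,250)])
print([(u,f["image"][239,u].tolist()) for u in list(range(294,308))+list(range(322,336))])
E
```

```text
[(224, [161, 161, 163]), (225, [161, 161, 164]), (226, [162, 163, 165]), (227, [156, 157, 159]), (228, [130, 132, 136]), (229, [115, 111, 109]), (230, [141, 117, 85]), (231, [152, 114, 54]), (232, [149, 113, 58]), (233, [148, 113, 59]), (234, [149, 114, 59]), (235, [151, 115, 60]), (236, [153, 116, 61]), (237, [153, 117, 62]), (238, [153, 117, 61]), (239, [149, 115, 60]), (240, [142, 109, 57]), (241, [181, 136, 70]), (242, [225, 176, 89]), (243, [227, 178, 90]), (244, [226, 177, 89]), (245, [231, 182, 90]), (246, [193, 148, 88]), (247, [67, 70, 86]), (248, [82, 79, 87]), (249, [86, 82, 86])]
[(294, [160, 161, 163]), (295, [158, 158, 160]), (296, [158, 159, 160]), (297, [166, 168, 169]), (298, [162, 163, 165]), (299, [131, 131, 133]), (300, [130, 132, 133]), (301, [124, 126, 129]), (302, [86, 86, 90]), (303, [110, 81, 34]), (304, [155, 118, 59]), (305, [153, 116, 61]), (306, [153, 117, 61]), (307, [152, 116, 61]), (322, [147, 112, 59]), (323, [149, 114, 59]), (324, [148, 112, 56]), (325, [129, 96, 49]), (326, [82, 83, 86]), (327, [135, 137, 140]), (328, [133, 133, 136]), (329, [132, 132, 135]), (330, [165, 165, 167]), (331, [168, 169, 170]), (332, [167, 166, 168]), (333, [164, 164, 166]), (334, [159, 159, 160]), (335, [158, 158, 160])]
```

```bash
python3 -m inch '[{"delta_pos":[-0.6,0,6],"turn":0},{"delta_pos":[-0.6,0,14],"turn":0},{"delta_pos":[-0.6,0,20],"turn":0},{"delta_pos":[-0.6,0,23],"turn":0},{"delta_pos":[-0.6,0,23],"turn":0},{"delta_pos":[-0.6,0,23],"turn":0}]'
python3 -m inch '[{"delta_pos":[0,0,1],"turn":0},{"delta_pos":[0,0,2],"turn":0},{"delta_pos":[0,0,3],"turn":0},{"delta_pos":[0,0,4],"turn":0},{"delta_pos":[0,0,5],"turn":0},{"delta_pos":[0,0,5],"turn":0}]'
```

```text
time_s: 8.07
tool_pos: [484.4, -129.1, 172.4]
orientation: [3.141, 0.0, 1.393]
force: [0.2, -0.6, -1.6]
finger_gap: 21.4
grasp_force: 58.8
time_s: 8.82
tool_pos: [484.2, -129.0, 167.1]
orientation: [-3.141, 0.0, 1.393]
force: [0.1, 0.7, -1.9]
finger_gap: 21.6
grasp_force: 58.8
```

```bash
python3 - <<'E'
from h import *
f=robot.grab_frame("wrist"); say(robot.get_obs())
save(f,"w5.png",(255,200,375,290),6)
E
```

```text
{'time_s': np.float64(8.875), 'q': array([ 0.568,  0.345, -0.444,  1.997,  0.196,  0.841, -0.162]), 'tool_pos': array([ 484.214, -129.047,  167.228]), 'orientation': array([-3.142,  0.   ,  1.393]), 'force': array([ 0.803, -0.225, -1.831]), 'finger_gap': np.float64(21.245)}
```

View pics/w5.png

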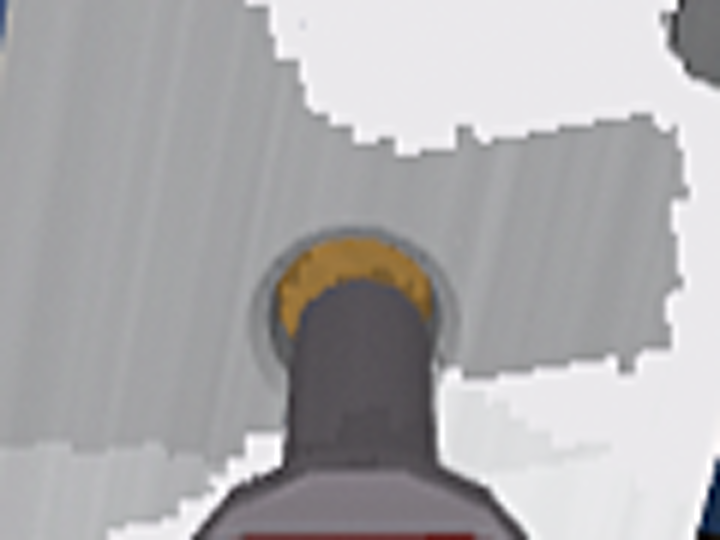

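The view shows the shank entering the bore mouth. Rim centre is about crop (355,328) and the shank axis is about 364, so it is roughly 0.9 mm too far along +tool y. I'll correct that and feel downward.

```bash
python3 -m inch '[{"delta_pos":[0,-0.9,0],"turn":0},{"delta_pos":[0,-0.9,1],"turn":0},{"delta_pos":[0,-0.9,2],"turn":0},{"delta_pos":[0,-0.9,3],"turn":0},{"delta_pos":[0,-0.9,4],"turn":0},{"delta_pos":[0,-0.9,5],"turn":0},{"delta_pos":[0,-0.9,6],"turn":0}]'
python3 -m inch '[{"delta_pos":[0,0,1],"turn":0},{"delta_pos":[0,0,2],"turn":0},{"delta_pos":[0,0,3],"turn":0},{"delta_pos":[0,0,4],"turn":0}]'
```

```text
time_s: 9.75
tool_pos: [483.4, -128.9, 161.2]
orientation: [-3.142, -0.0, 1.393]
force: [-0.2, -0.3, -1.9]
finger_gap: 21.3
grasp_force: 58.8
time_s: 10.25
tool_pos: [483.5, -128.9, 157.9]
orientation: [3.141, 0.0, 1.393]
force: [-2.1, 1.5, 6.9]
finger_gap: 21.4
grasp_force: 60.0
```

```bash
python3 -m inch '[{"delta_pos":[0,0,1],"turn":0},{"delta_pos":[0,0,2],"turn":0},{"delta_pos":[0,0,3],"turn":0},{"delta_pos":[0,0,4],"turn":0},{"delta_pos":[0,0,5],"turn":0},{"delta_pos":[0,0,6],"turn":0}]'
```

```text
time_s: 11.0
tool_pos: [483.5, -128.9, 151.9]
orientation: [3.141, 0.0, 1.393]
force: [-1.9, -0.5, 6.5]
finger_gap: 21.7
grasp_force: 60.0
```

```bash
python3 -m inch '[{"delta_pos":[0,0,1],"turn":0},{"delta_pos":[0,0,2],"turn":0},{"delta_pos":[0,0,3],"turn":0},{"delta_pos":[0,0,4],"turn":0},{"delta_pos":[0,0,5],"turn":0},{"delta_pos":[0,0,6],"turn":0},{"delta_pos":[0,0,7],"turn":0},{"delta_pos":[0,0,8],"turn":0},{"delta_pos":[0,0,9],"turn":0},{"delta_pos":[0,0,10],"turn":0},{"delta_pos":[0,0,11],"turn":0},{"delta_pos":[0,0,12],"turn":0},{"delta_pos":[0,0,13],"turn":0},{"delta_pos":[0,0,14],"turn":0}]'
python3 -m inch '[{"delta_pos":[0,0,1],"turn":0},{"delta_pos":[0,0,2],"turn":0},{"delta_pos":[0,0,3],"turn":0},{"delta_pos":[0,0,4],"turn":0},{"delta_pos":[0,0,5],"turn":0},{"delta_pos":[0,0,6],"turn":0},{"delta_pos":[0,0,7],"turn":0},{"delta_pos":[0,0,8],"turn":0}]'
```

```text
time_s: 12.75
tool_pos: [483.5, -128.9, 137.9]
orientation: [3.141, 0.0, 1.393]
force: [-2.0, -0.4, 6.7]
finger_gap: 21.5
grasp_force: 60.0
time_s: 13.75
tool_pos: [483.5, -128.9, 129.9]
orientation: [3.141, 0.0, 1.393]
force: [-1.2, 1.0, 6.3]
finger_gap: 21.1
grasp_force: 60.0
```

```bash
python3 -m inch '[{"delta_pos":[0,0,1],"turn":0},{"delta_pos":[0,0,2],"turn":0},{"delta_pos":[0,0,3],"turn":0},{"delta_pos":[0,0,4],"turn":0},{"delta_pos":[0,0,5],"turn":0}]'
python3 -m inch '[{"delta_pos":[0,0,0.5],"turn":0},{"delta_pos":[0,0,1],"turn":0},{"delta_pos":[0,0,1],"turn":0}]'
```

```text
time_s: 14.38
tool_pos: [483.5, -128.9, 124.9]
orientation: [3.141, 0.0, 1.393]
force: [-2.5, 1.1, 6.7]
finger_gap: 21.4
grasp_force: 60.0
time_s: 14.75
tool_pos: [483.6, -128.9, 123.8]
orientation: [3.141, 0.0, 1.393]
force: [-2.3, -0.8, 5.8]
finger_gap: 21.1
grasp_force: 60.0
```

```bash
python3 -m inch '[{"delta_pos":[0,0,0.5],"turn":0},{"delta_pos":[0,0,1],"turn":0},{"delta_pos":[0,0,1],"turn":0}]'
python3 -m inch '[{"delta_pos":[0,0,0.3],"turn":0},{"delta_pos":[0,0,0.6],"turn":0},{"delta_pos":[0,0,0.6],"turn":0}]'
```

```text
time_s: 15.12
tool_pos: [483.5, -128.9, 122.8]
orientation: [3.141, 0.0, 1.393]
force: [-1.8, 0.7, 5.3]
finger_gap: 21.3
grasp_force: 60.0
time_s: 15.5
tool_pos: [483.5, -128.9, 122.2]
orientation: [3.141, 0.0, 1.393]
force: [-1.2, -0.1, 5.0]
finger_gap: 21.0
grasp_force: 60.0
```

```bash
python3 -m inch '[{"delta_pos":[0,0,0.3],"turn":0},{"delta_pos":[0,0,0.6],"turn":0},{"delta_pos":[0,0,0.6],"turn":0}]'
python3 -m inch '[{"delta_pos":[0,0,0.3],"turn":0},{"delta_pos":[0,0,0.6],"turn":0},{"delta_pos":[0,0,0.6],"turn":0}]'
```

```text
time_s: 15.88
tool_pos: [483.5, -128.9, 121.6]
orientation: [3.141, 0.0, 1.393]
force: [-2.0, 1.0, 6.0]
finger_gap: 21.5
grasp_force: 60.0
time_s: 16.25
tool_pos: [483.5, -128.9, 121.1]
orientation: [3.141, 0.0, 1.393]
force: [-2.2, 0.9, 6.9]
finger_gap: 21.5
grasp_force: 60.0
```

```bash
python3 -m inch '[{"delta_pos":[0,0,0.3],"turn":0},{"delta_pos":[0,0,0.6],"turn":0},{"delta_pos":[0,0,0.6],"turn":0}]'
python3 -m inch '[{"delta_pos":[0,0,0.3],"turn":0},{"delta_pos":[0,0,0.6],"turn":0},{"delta_pos":[0,0,0.6],"turn":0}]'
```

```text
time_s: 16.62
tool_pos: [483.6, -128.9, 120.6]
orientation: [3.141, 0.0, 1.393]
force: [-1.9, 0.6, 7.1]
finger_gap: 21.2
grasp_force: 60.2
time_s: 17.0
tool_pos: [483.6, -128.9, 120.1]
orientation: [3.141, 0.0, 1.393]
force: [-3.0, 0.8, 7.9]
finger_gap: 21.6
grasp_force: 60.3
```

The force rises steadily past the end of travel, so the pin has bottomed on the tray floor. I'll withdraw and check.

```bash
python3 -m inch '[{"delta_pos":[0,0,-3],"turn":0},{"delta_pos":[0,0,-10],"turn":0},{"delta_pos":[0,0,-20],"turn":0},{"delta_pos":[0,0,-32],"turn":0},{"delta_pos":[0,0,-44],"turn":0},{"delta_pos":[0,0,-58],"turn":0},{"delta_pos":[0,0,-70],"turn":0},{"delta_pos":[0,0,-78],"turn":0},{"delta_pos":[0,0,-78],"turn":0}]'
python3 -m inch '[{"delta_pos":[30,-8,0],"turn":0},{"delta_pos":[75,-21,0],"turn":0},{"delta_pos":[125,-35,0],"turn":0},{"delta_pos":[175,-49,0],"turn":0},{"delta_pos":[220,-61,0],"turn":0},{"delta_pos":[247,-69,0],"turn":0},{"delta_pos":[257.6,-71.9,0],"turn":0},{"delta_pos":[257.6,-71.9,0],"turn":0},{"delta_pos":[257.6,-71.9,0],"turn":0}]'
python3 - <<'E'
from h import *
f=robot.grab_frame("wrist");g=robot.grab_frame("scene"); say(robot.get_obs())
np.save("w6.npy",f,allow_pickle=True)
a=cv2.resize(f["image"][180:330,240:400],(640,600),interpolation=cv2.INTER_CUBIC)[:, 40:600]; b=cv2.resize(g["image"][215:315,300:410],(240,218),interpolation=cv2.INTER_CUBIC)
im=np.zeros((600,800,3),np.uint8); im[:, :560]=a; im[:218,560:]=b
cv2.imwrite("pics/w6.png",im[:,:,::-1])
E
```

```text
time_s: 18.12
tool_pos: [483.7, -129.0, 197.9]
orientation: [3.14, 0.0, 1.393]
force: [-0.3, -0.0, -2.2]
finger_gap: 21.3
grasp_force: 58.9
time_s: 19.25
tool_pos: [458.4, 135.8, 197.0]
orientation: [-3.141, 0.001, 1.391]
force: [1.1, 0.2, -1.9]
finger_gap: 21.6
grasp_force: 58.8
{'time_s': np.float64(19.35), 'q': array([ 0.158,  0.287, -0.595,  2.014,  0.205,  0.899, -0.727]), 'tool_pos': array([458.474, 135.903, 197.109]), 'orientation': array([-3.141e+00,  1.000e-03,  1.390e+00]), 'force': array([-0.473,  0.132, -1.741]), 'finger_gap': np.float64(21.349)}
```

View pics/w6.png

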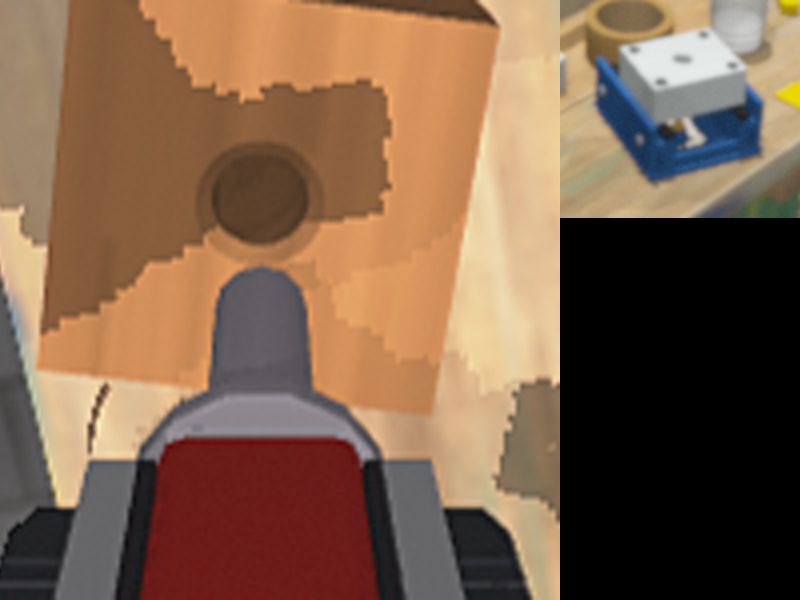

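The brass pin is visible in the tray under the plate, and the bore is empty. The holder hole is at crop (261,199). I'll work out the last correction.

```bash
python3 - <<'E'
from h import *
f=np.load("w6.npy",allow_pickle=True).item(); t=np.array([458.474,135.903,197.1])
print(robot.get_obs()["tool_pos"])
ex=np.array([np.cos(1.391),np.sin(1.391),0]); ey=np.array([ex[1],-ex[0],0]); a=np.linspace(0,2*np.pi,72)
u,v=240+301.5/4-.5,180+199.5/4-.5
b=at_z(f,u,v,72); print("hole",b,(b-t)@ex,(b-t)@ey)
P=np.array([proj(f,b+12*(ex*np.cos(k)+ey*np.sin(k))) for k in a]); print("rim crop", (P.min(0)-[240,180]+.5)*4-[40,0],(P.max(0)-[240,180]+.5)*4-[40,0])
for d in(0,-2,-4): print(d,(np.min([proj(f,t+[0,0,-78.7+h]+ex*(d+r*np.cos(k))+ey*r*np.sin(k)) for r,h in((5,0),(7,4)) for k in a],axis=0)[1]-180+.5)*4, (proj(f,t+[0,0,-70])[0]-240+.5)*4-40)
E
```

```text
[458.47367645 135.90265189 197.10943788]
hole [458.68560441 136.34077526  72.        ] 0.46855943093985986 0.1299063831203804
rim crop [196.33386679 136.07060694] [326.66754524 261.21599592]
0 251.9067713933323 261.213441815966
-2 264.43194158142114 261.213441815966
-4 276.89023335992863 261.213441815966
```

```bash
python3 -m inch '[{"delta_pos":[0.5,0,10],"turn":0},{"delta_pos":[0.5,0,22],"turn":0},{"delta_pos":[0.5,0,34],"turn":0},{"delta_pos":[0.5,0,40],"turn":0},{"delta_pos":[0.5,0,40],"turn":0},{"delta_pos":[0.5,0,40],"turn":0}]'
python3 -m inch '[{"delta_pos":[0,0,2],"turn":0},{"delta_pos":[0,0,4],"turn":0},{"delta_pos":[0,0,6],"turn":0},{"delta_pos":[0,0,8],"turn":0},{"delta_pos":[0,0,10],"turn":0},{"delta_pos":[0,0,12],"turn":0},{"delta_pos":[0,0,14],"turn":0}]'
```

```text
time_s: 20.1
tool_pos: [458.5, 138.0, 157.5]
orientation: [3.141, -0.0, 1.393]
force: [0.3, 0.1, -2.3]
finger_gap: 21.4
grasp_force: 58.8
time_s: 20.98
tool_pos: [458.3, 137.8, 143.1]
orientation: [3.142, 0.0, 1.393]
force: [0.1, 0.8, -2.1]
finger_gap: 21.5
grasp_force: 58.8
```

```bash
python3 -m inch '[{"delta_pos":[0,0,4],"turn":0},{"delta_pos":[0,0,9],"turn":0},{"delta_pos":[0,0,14],"turn":0},{"delta_pos":[0,0,19],"turn":0},{"delta_pos":[0,0,24],"turn":0},{"delta_pos":[0,0,29],"turn":0},{"delta_pos":[0,0,34],"turn":0},{"delta_pos":[0,0,39],"turn":0},{"delta_pos":[0,0,44],"turn":0},{"delta_pos":[0,0,49],"turn":0},{"delta_pos":[0,0,53],"turn":0},{"delta_pos":[0,0,53],"turn":0}]'
python3 -m inch '[{"delta_pos":[0,0,1],"turn":0},{"delta_pos":[0,0,2],"turn":0},{"delta_pos":[0,0,3],"turn":0},{"delta_pos":[0,0,3],"turn":0}]'
```

```text
time_s: 22.48
tool_pos: [458.0, 137.8, 89.9]
orientation: [-3.141, 0.0, 1.393]
force: [0.0, -0.6, -2.0]
finger_gap: 21.4
grasp_force: 58.8
time_s: 22.98
tool_pos: [458.2, 137.8, 87.2]
orientation: [-3.141, 0.0, 1.393]
force: [0.2, 0.2, -2.5]
finger_gap: 21.1
grasp_force: 58.8
```

```bash
python3 -m inch '[{"delta_pos":[0,0,0.6],"turn":0},{"delta_pos":[0,0,1.2],"turn":0},{"delta_pos":[0,0,1.6],"turn":0},{"delta_pos":[0,0,1.6],"turn":0}]'
```

```text
time_s: 23.48
tool_pos: [458.3, 137.8, 85.7]
orientation: [3.142, 0.0, 1.393]
force: [-0.7, -0.2, -0.9]
finger_gap: 21.3
grasp_force: 59.2
```

```bash
python3 -m inch '[{"delta_pos":[0,0,0],"turn":0},{"delta_pos":[0,0,0],"turn":0},{"delta_pos":[0,0,0],"turn":0},{"delta_pos":[0,0,0],"turn":0},{"delta_pos":[0,0,0],"turn":0},{"delta_pos":[0,0,0],"turn":0}]' 0
python3 -m inch '[{"delta_pos":[0,0,-15],"turn":0},{"delta_pos":[0,0,-40],"turn":0},{"delta_pos":[0,0,-80],"turn":0},{"delta_pos":[0,0,-120],"turn":0},{"delta_pos":[0,0,-145],"turn":0},{"delta_pos":[0,0,-145],"turn":0},{"delta_pos":[0,0,-145],"turn":0}]'
python3 - <<'E'
from h import *
f=robot.grab_frame("wrist"); say(robot.get_obs())
save(f,"w7.png",(180,100,440,300),3)
E
```

```text
time_s: 24.22
tool_pos: [458.3, 137.9, 85.6]
orientation: [-3.142, 0.0, 1.393]
force: [1.4, 0.0, 0.0]
finger_gap: 85.2
grasp_force: 0.0
time_s: 25.1
tool_pos: [457.8, 137.6, 230.4]
orientation: [-3.141, 0.001, 1.393]
force: [-0.6, 0.4, 0.2]
finger_gap: 85.6
grasp_force: 0.0
{'time_s': np.float64(25.15), 'q': array([ 0.182,  0.243, -0.617,  1.98 ,  0.169,  0.97 , -0.696]), 'tool_pos': array([457.638, 137.562, 230.013]), 'orientation': array([-3.140e+00,  1.000e-03,  1.393e+00]), 'force': array([ 0.351,  0.847, -1.528]), 'finger_gap': np.float64(85.292)}
```

View pics/w7.png

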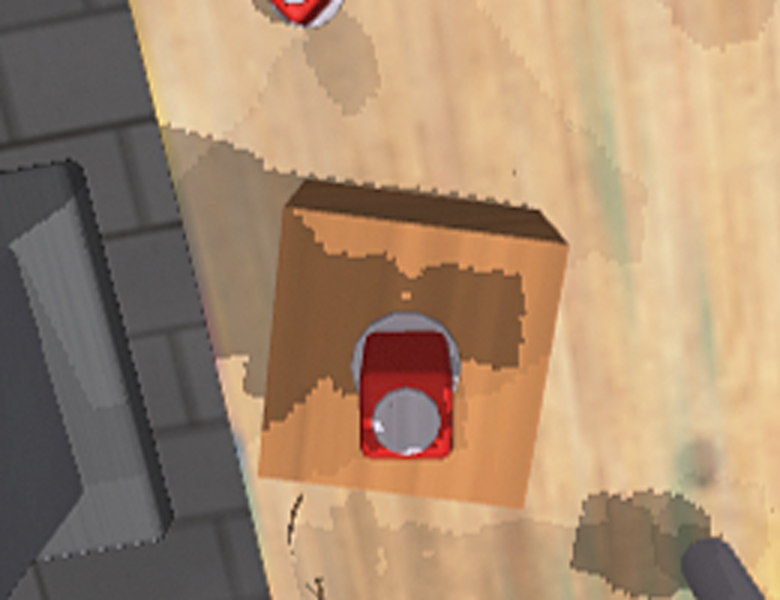

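The drift stands upright in the block, collar home at crop (407,350), and the gripper is clear. I'm handing in.

```bash
python3 -c "
from station import robot
print(robot.sign_off())"
```

```text
the job is handed in; nothing more can be done
None
```

The pin was pushed through the bore onto the tray floor at about 10 N, the drift is back upright and home in its holder, the bystanders were left alone, and the job was handed in at about 25 s; no verdict was returned.

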